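Balance the tube mixer with the weight that fits

ROBOT

A 6-joint arm with a two-finger parallel gripper is mounted at the origin on the work surface. World frame = base frame: x ahead of the robot, y to its left, z up, the work surface at z = 0. Lengths are in mm, angles in rad, forces in N, time in s.
With the tool pointing down it reaches from about 350 to 875 mm from the base axis. Payload 4.2 kg.
Tool frame: the origin (TCP) lies midway between the tips of the shut fingers; the grasp point (between the pads) lies 19 mm behind it (tcp_to_grasp is the distance from the TCP to the grasp point, in mm); z points along the fingers, y is the line along which they close (so a half turn about z gives the same grasp; the last joint's range is limited). The gripper opens to 85 mm and grips with 20 to 120 N. Pads are 22 mm wide; open, the fingers measure 114 mm over their backs; the gripper's body (76 mm by 85 mm) begins 54 mm behind the grasp point. The pads swing forward as they close: fully open they stand 13 mm farther back than shut.
Start: joints at [1.428, 0.385, 0.008, 0, -1.194, -0.259], TCP at [244.389, 575.216, 231.312] pointing down, gripper open.
Joint ranges: [-3.14, 3.14], [-1.21, 2.06], [-1.07, 1.41], [-3.16, 2.05], [-2.99, -0.16], [-3.1, 3.1]. Speed limits (rad/s): [2.79, 2.79, 3.14, 3.14, 3.14, 3.14].

INTERFACE

Orientations are given as a unit quaternion [x, y, z, w].
In Python, from bench import read_state, get_image, job_done, tcp_to_grasp gives the robot as it stands.
- The arm moves only by the tool jog_arm, never from a script. Its argument "plan" is a list of rows, each a list of 3 entries, a list of its own where there are three numbers: the finger opening in mm, from 0 to 85.4, then the shift along the tool's x, y, z as a fraction of full scale, then the turn, a rotation vector about the tool's x, y, z as a fraction of full scale. A call has 1 to 10 rows; each row is the pose to reach, as a shift and turn from the pose commanded when the call began, along the tool's axes at that moment; what a row does not reach only later rows make up. Full scale, the value 1, is 0.1 m for a shift and 60 degrees for a turn. A row lasts 1/8 s, in which the tool goes at most 62.5 mm and 10.7 degrees, less where a joint would pass 70% of its speed; a pose out of reach is approached as far as the arm can. A call with a number of a shift or a turn outside -1 to 1 is refused whole. A call with a gripper value outside its range is refused whole. The fingers move at their own pace and stop on an object; the grip force is fixed at half the most. Time passes only in rows, so rows that repeat a pose let the fingers close. It gives the time, the measured TCP pose, the force, the opening and the grip force at its end, in the units of the state.
- read_state(): the state, without advancing time (a new reading comes with each control period).
- get_image(name): name is "side" or "top"; returns a dict with "img" (384x512x3 uint8, red, green, blue), "range_z" (384x512 float32, mm along the optical axis (not along the pixel's ray), 0 where there is no reading), "intrinsics" (3x3 intrinsics, pixels), "extrinsics" (4x4, takes a point from camera to world coordinates). Camera axes: x right, y down, z forward; pixel columns grow to the right and rows downward; lengths in mm; the calibration is good to about 2 mm. A picture is of the moment at which its call begins.
- job_done(): hands the job in; it is judged then, once.
The state is a dict: "clock": time; "joints": joint angles; "joint_vel": joint speeds; "joint_efforts": joint torques, N m; "position": TCP position; "ee_rot": TCP orientation; "contact_force": force on the tool from outside, world axes, zero at the start; "wrist_torque": the same for the moment, N m; "gripper_width": finger opening in mm; "grasp_force": force on a finger pad.
Only numpy, scipy, OpenCV 4.12 (cv2) and the standard library are available. Lean on these libraries where they do the work, as an engineer would, in place of code of your own. Each camera call takes 0.05 s, during which the arm holds its last target. There are 200 camera calls.

TASK

Of the three steel balance weights in the white holder, pick the one whose length just fits between the two upright cheeks of the tube mixer's cradle. The holder leaves only its ends free to grip and the cradle only its long sides, so first stand it upright on the grey mat and let go, take it again the other way, set it flat in the cradle lengthwise from cheek to cheek, and press until the spring-raised platform lies level and stays so. Leave the other two weights in their slots and do not disturb the bottle, the carton or the marker.

Things in the scene. Friction and masses are not known exactly. Their poses are not given: they have to be found in the camera images.
- middle_weight (a point): Centre (half-way up) of the right weight, a plain steel block 48 mm long (its x axis), 28 mm wide (y) and 40 mm tall (z), about 0.42 kg. At the start it stands in one of the holder's three slots.
- short_weight (a point): Centre of a look-alike steel block, 34 mm long (x), 28 mm wide (y), 40 mm tall (z): too short for the cradle. It stands in another slot.
- long_weight (a point): Centre of a look-alike steel block, 62 mm long (x), 28 mm wide (y), 40 mm tall (z): too long for the cradle. It stands in another slot.
- holder: Fixed white foam holder; origin at the centre of its underside. Slab 120 (x) by 165 (y) by 15 mm; the weights stand on it in three slots at y = -54, 0, +54 mm, long axis along x. Ribs 30 mm long (x), 36 mm tall above the slab, flank each weight 2 mm from its long sides, so only its two ends can be gripped; no walls beyond the ends. Weight tops are 55 mm above the bench.
- mat: Fixed flat grey mat on the bench, 130 (x) by 120 (y) by 3 mm thick; origin at the centre of its underside.
- rocker: Fixed white stand of the tube mixer; origin at the centre of its underside on the bench. Its x axis points from the cradle end to the tube end, away from the robot. The aluminium platform (300 by 100 by 6 mm) pivots about the stand's y axis through (0, 0, 66) mm. With the platform level, the cradle's floor centre is at (-120, 0, 69) mm in this frame.
- cradle (a point): Centre of the cradle's floor on top of the moving platform, 120 mm from the pivot, 30 mm from the plate's free end; tilts with it. x points along the plate to the pivot, y along the pivot, z out of the plate. Two upright cheeks, 40 mm long (x), 4 thick, 36 tall, have inner faces at y = -27 and +27 mm. Open towards +x and -x. Four tubes lie on the plate from x = 155 mm on, 23 mm high.
- platform (a joint): Tilt of the platform, rad: 0 = level, on its stop; 0.2 = cradle end raised, where a spring holds it at the start. Pressing the empty cradle level takes about 5 N and it springs back when let go. The pivot is stiff: the right weight alone may not bring it down and then needs a push of a few newtons more; once pressed level it stays level under this weight.
- wash_bottle: Bystander: loose white bottle, 64 mm in diameter, 170 mm tall; origin at the centre of its underside.
- carton: Bystander: loose white paper-board carton, 60 (x) by 100 (y) by 80 mm tall; origin at the centre of its underside.
- marker: Bystander: loose blue marker lying flat, 130 (x) by 12 by 12 mm; origin at the centre of its underside.

How it is judged:
By the outcome, as a careful person would: the job done as asked, in the order asked, and still so for the second after the job is handed in, with the robot touching nothing.
It also fails if it takes over 61 s, if anything falls off the work surface, if the arm or the gripper's body presses on something with over 40 N, if the wrist force passes 120 N, or if a joint passes its speed limit or range.

## Working session

There is one attempt and no reset: what is moved stays moved. The work goes in short steps, Python scripts to look and compute and a tool call to move; the robot and the scene stay as the last step left them, time stands still between calls to the robot, and variables do not carry over. Pictures are saved under pics/ and viewed, at most 10 in all, crops included, and the job is handed in when it is done.

Besides the shell and the picture viewer there is one more tool, called after "Request:" by a JSON object that holds its "name" and its "arguments", one argument or row to a line. jog_arm: Moves the arm, as the interface text tells. Its arguments: {"type":"object","properties":{"plan":{"type":"array"}},"required":["plan"]}

```bash
mkdir -p pics
python3 - <<'E'
from bench import *
import cv2,numpy as np
print(read_state(), tcp_to_grasp)
for n in("top","side"):
    d=get_image(n);cv2.imwrite(f"pics/{n}0.png",d["img"][:,:,::-1]);np.savez(f"{n}0.npz",**d)
    print(n,d["intrinsics"].tolist(),d["extrinsics"].round(3).tolist(),(d["range_z"]>0).mean())
E
```

```text
{'clock': 0.0, 'joints': array([ 1.42760953e+00,  3.85568285e-01,  6.66932309e-03, -5.17443886e-04,
       -1.19398529e+00, -2.58601656e-01]), 'joint_vel': array([ 0.00017772,  0.00030986, -0.00013763, -0.00011825,  0.00250497,
       -0.00016034]), 'joint_efforts': array([ 3.42716123e-05, -3.92289233e+01,  1.88409340e+01,  4.18656081e+00,
       -4.58882569e-03,  6.72280663e-06]), 'position': array([244.16700853, 574.72085406, 230.22877656]), 'ee_rot': array([ 9.79868917e-01, -1.99639068e-01, -1.79859841e-04,  1.05609600e-03]), 'contact_force': array([0.18032706, 0.47653551, 0.4504148 ]), 'wrist_torque': array([-0.04409286, -0.02161368, -0.00404538]), 'grasp_force': 0.0, 'gripper_width': 85.60482245366337} 18.700000000000003
top [[382.3222206804145, 0.0, 255.32344976977552], [0.0, 382.3222206804145, 186.6073379858168], [0.0, 0.0, 1.0]] [[0.034, -0.975, 0.22, 365.115], [-0.999, -0.033, 0.007, 35.16], [0.0, -0.22, -0.975, 860.956], [0.0, 0.0, 0.0, 1.0]] 0.9961954752604166
side [[392.4365066876732, 0.0, 255.40428917517573], [0.0, 392.4365066876732, 183.53661451856624], [0.0, 0.0, 1.0]] [[0.984, -0.076, 0.164, 441.331], [-0.18, -0.496, 0.849, -659.256], [0.016, -0.865, -0.502, 498.586], [0.0, 0.0, 0.0, 1.0]] 0.9957275390625
```

View pics/top0.png

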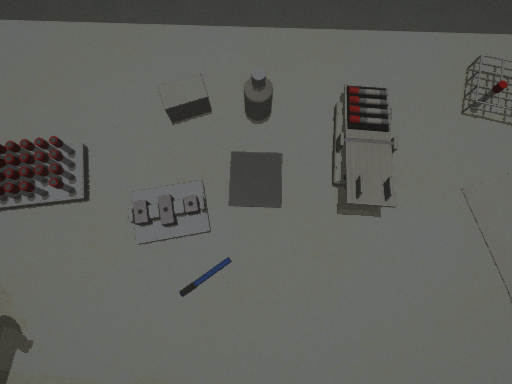

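View pics/side0.png

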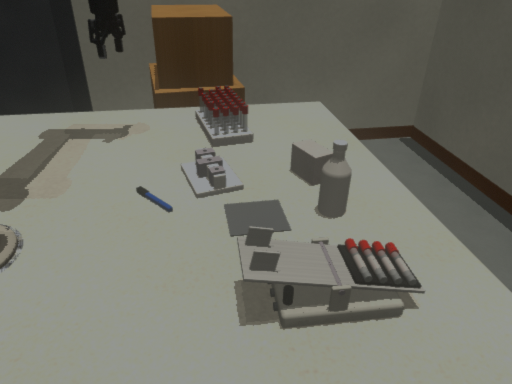

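The top view shows the holder at about (170,210). Its weights sit at (140,211), (166,209, the longest) and (190,204, the shortest), so the left one looks like the middle weight. The mat is at (256,180) and the cradle cheeks are at (358,187) and (388,187). The marker is at (205,277), with the bottle and carton above.

```bash
cat > h.py <<'E'
import numpy as np,cv2
def world(d):
    K=d["intrinsics"];z=d["range_z"];v,u=np.indices(z.shape)
    p=np.stack([(u-K[0,2])/K[0,0]*z,(v-K[1,2])/K[1,1]*z,z,np.ones_like(z)],-1)
    return (p@np.asarray(d["extrinsics"]).T)[...,:3]
def rect(P,m,name):
    n,l,s,c=cv2.connectedComponentsWithStats(m.astype(np.uint8))
    for i in range(1,n):
        if s[i,4]<25: continue
        q=P[l==i]; (cx,cy),(w,h),a=cv2.minAreaRect(q[:,:2].astype(np.float32))
        print(name,s[i].tolist(),"c",round(cx,1),round(cy,1),"wh",round(w,1),round(h,1),"a",round(a,1),"z",np.percentile(q[:,2],[5,50,95]).round(1))
E
python3 - <<'E'
from h import *
for n in("top","side"):
    d=np.load(n+"0.npz");P=world(d);Z=P[...,2];print(n,"bench z",np.median(Z[Z<10]))
    near=lambda x0,x1,y0,y1:(P[...,0]>x0)&(P[...,0]<x1)&(P[...,1]>y0)&(P[...,1]<y1)
    H=near(300,600,100,330)
    rect(P,H&(Z>53)&(Z<62),"weights"); rect(P,H&(Z>9)&(Z<60),"holder")
    g=d["img"].astype(int).max(-1)
    R=near(300,750,-330,-80)
    rect(P,R&(Z>118)&(Z<150),"cheeks");rect(P,R&(Z>20),"rocker")
    rect(P,near(400,540,-40,100)&(g<95)&(Z<15)&(Z>-9),"mat")
    rect(P,near(300,900,-60,300)&(Z>70)&(Z<200),"tall")
d=np.load("top0.npz");P=world(d)
for u,v in [(358,187),(388,187),(352,205),(394,205),(372,200),(372,170),(350,140),(388,140),(256,180),(140,211)]: print(u,v,P[v,u].round(1))
I=d["img"];c=np.hstack([I[170:250,120:220],I[150:230,325:425]])
cv2.imwrite("pics/crop.png",cv2.resize(np.clip(c*1.6,0,255).astype(np.uint8)[:,:,::-1],None,fx=4,fy=4,interpolation=cv2.INTER_CUBIC))
E
```

```text
top bench z -0.5430122183294088
weights [158, 195, 16, 30, 311] c 491.9 230.9 wh 61.6 27.8 a 12.6 z [53.2 54.5 56.7]
weights [183, 195, 15, 17, 164] c 505.9 179.3 wh 33.3 27.9 a 10.8 z [53.1 54.6 56.7]
weights [133, 200, 15, 24, 232] c 484.8 284.7 wh 47.6 27.7 a 13.1 z [53.3 54.6 56.7]
holder [128, 180, 82, 64, 3944] c 494.6 231.7 wh 120.7 165.2 a 12.3 z [12.1 15.8 55.2]
holder [179, 258, 48, 38, 298] c 353.5 145.0 wh 12.9 121.6 a 37.3 z [ 9.5 11.6 14. ]
cheeks [359, 174, 4, 21, 69] c 544.8 -167.1 wh 4.5 40.9 a 87.4 z [118.6 126.7 131.8]
cheeks [388, 176, 5, 21, 74] c 542.2 -224.8 wh 5.1 41.1 a 86.0 z [118.6 125.6 131.5]
rocker [333, 100, 65, 108, 5838] c 629.5 -199.1 wh 128.5 244.5 a 87.4 z [26.8 74.4 99.1]
mat [230, 194, 52, 14, 627] c 526.4 40.1 wh 27.8 117.4 a 0.3 z [-0.4  2.4  4.9]
tall [244, 67, 29, 43, 917] c 748.6 42.0 wh 57.0 62.0 a 9.1 z [ 79.  118.3 170.4]
tall [158, 74, 51, 37, 1183] c 753.9 210.2 wh 63.0 100.0 a 19.8 z [76.1 79.4 81.8]
side bench z -1.3298490226632964
weights [195, 148, 20, 7, 87] c 485.1 282.4 wh 47.6 29.7 a 6.1 z [53.4 54.3 55.8]
weights [196, 156, 26,
[... 349 characters left out ...]
545.4 -168.4 wh 5.6 40.1 a 87.8 z [119.  123.8 129.8]
cheeks [252, 250, 29, 9, 176] c 542.6 -226.8 wh 5.9 41.3 a 85.3 z [118.6 124.  129.9]
rocker [237, 226, 162, 95, 10246] c 629.9 -202.9 wh 128.8 245.1 a 87.7 z [ 25.2  68.8 111.3]
mat [225, 204, 18, 33, 367] c 527.5 38.3 wh 118.1 25.2 a 89.6 z [0.4 2.1 3.6]
tall [292, 139, 60, 52, 1594] c 757.1 137.3 wh 81.9 258.2 a 3.0 z [ 72.9  93.4 165.5]
358 187 [ 540.6 -165.5  111.4]
388 187 [ 541.2 -223.7  117.3]
352 205 [ 524.2 -180.8   -1. ]
394 205 [ 508.6 -240.6   98.9]
372 200 [ 517.6 -196.8   97.8]
372 170 [ 585.  -203.5   83. ]
350 140 [ 655.  -161.8   69.8]
388 140 [ 658.  -244.8   69.3]
256 180 [575.   40.6   1. ]
140 211 [485.6 285.2  54.2]
```

View pics/crop.png

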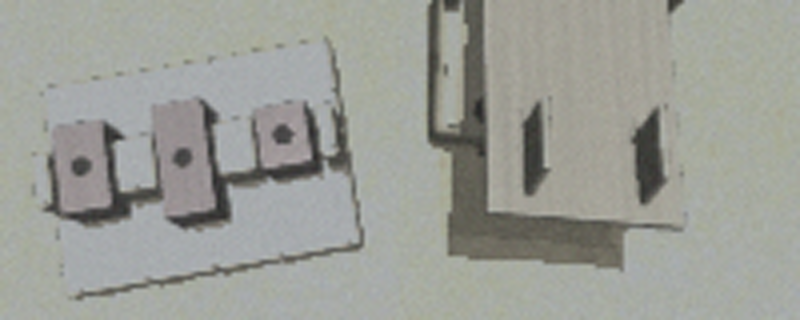

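```bash
cat > mv.py <<'E'
import numpy as np
from scipy.spatial.transform import Rotation as R
from bench import read_state
def down(yaw):  # tool z down, tool y at world yaw (deg)
    y=np.array([np.cos(np.radians(yaw)),np.sin(np.radians(yaw)),0]);z=np.array([0,0,-1.])
    return R.from_matrix(np.c_[np.cross(y,z),y,z])
def plan(*wps):
    s=read_state();p,r=s["position"],R.from_quat(s["ee_rot"])
    print("at",p.round(1),"yaw",np.degrees(np.arctan2(*r.as_matrix()[[1,0],1])).round(1),"j",s["joints"].round(2),"F",s["contact_force"].round(1),"w",round(s["gripper_width"],1),"g",round(s["grasp_force"],1),"t",s["clock"])
    for q,yaw in wps:
        t=down(yaw);q=np.array(q,float)
        print(q,yaw,"shift",(r.inv().apply(q-p)/100).round(3),"turn",((r.inv()*t).as_rotvec()/np.radians(60)).round(3)); p,r=q,t
E
python3 -c "
from mv import *
plan(((325,480,220),-168),((405,380,200),-168),((485,283.5,120),-168),((485,283.5,22),-168))"
```

```text
at [244.2 574.8 230.3] yaw -113.0 j [ 1.43  0.39  0.01 -0.   -1.19 -0.26] F [-0.5 -0.6 -0.8] w 85.6 g 0.0 t 0.1
[325. 480. 220.] -168 shift [1.114 0.556 0.105] turn [ 0.002 -0.001  0.916]
[405. 380. 200.] -168 shift [ 1.144 -0.575  0.2  ] turn [0. 0. 0.]
[485.  283.5 120. ] -168 shift [ 1.11  -0.582  0.8  ] turn [0. 0. 0.]
[485.  283.5  22. ] -168 shift [0.   0.   0.98] turn [0. 0. 0.]
```

Request:
{"name": "jog_arm", "arguments": {
  "plan": [
    [85,[1,0.5,0.1],[0,0,0.916]],
    [85,[1,0.5,0.1],[0,0,0.916]],
    [85,[1,0.5,0.1],[0,0,0.916]],
    [85,[1,0.5,0.1],[0,0,0.916]],
    [85,[1,0.5,0.1],[0,0,0.916]],
    [85,[1,0.5,0.1],[0,0,0.916]],
    [85,[1,0.5,0.1],[0,0,0.916]]
  ]
}}

```text
clock: 0.98
position: [316.8, 490.0, 221.0]
ee_rot: [0.778, -0.628, 0.0, 0.0]
contact_force: [0.4, 0.3, -0.3]
gripper_width: 85.0
grasp_force: 0.0
```

Request:
{"name": "jog_arm", "arguments": {
  "plan": [
    [85,[0.5,-0.3,0.1],[0,0,0]],
    [85,[1,-0.6,0.2],[0,0,0]],
    [85,[1,-0.6,0.2],[0,0,0]]
  ]
}}

```text
clock: 1.35
position: [397.8, 401.7, 200.3]
ee_rot: [0.776, -0.63, 0.0, 0.001]
contact_force: [0.2, 0.8, 0.5]
gripper_width: 85.0
grasp_force: 0.0
```

Request:
{"name": "jog_arm", "arguments": {
  "plan": [
    [85,[0.5,-0.3,0.2],[0,0,0]],
    [85,[1,-0.5,0.4],[0,0,0]],
    [85,[1,-0.5,0.4],[0,0,0]],
    [85,[1,-0.5,0.4],[0,0,0]]
  ]
}}

```text
clock: 1.85
position: [466.3, 318.2, 161.7]
ee_rot: [0.778, -0.629, 0.0, -0.001]
contact_force: [0.6, -1.3, 0.0]
gripper_width: 85.1
grasp_force: 0.0
```

```bash
python3 -c "
from mv import *
plan(((485,283.5,110),-168),((485,283.5,22),-168))"
```

```text
at [466.3 318.2 161.7] yaw -167.9 j [ 0.89  0.34 -0.24  0.   -0.98 -0.67] F [ 0.6 -1.3  0. ] w 85.1 g 0.0 t 1.85
[485.  283.5 110. ] -168 shift [ 0.379 -0.109  0.517] turn [-0.001  0.     0.002]
[485.  283.5  22. ] -168 shift [0.   0.   0.88] turn [0. 0. 0.]
```

Request:
{"name": "jog_arm", "arguments": {
  "plan": [
    [85,[0.2,-0.06,0.26],[0,0,0]],
    [85,[0.38,-0.11,0.52],[0,0,0]],
    [85,[0.38,-0.11,0.52],[0,0,0]],
    [85,[0.38,-0.11,0.52],[0,0,0]]
  ]
}}

```text
clock: 2.35
position: [485.2, 284.4, 110.6]
ee_rot: [0.778, -0.628, 0.0, -0.001]
contact_force: [0.1, 0.4, 0.5]
gripper_width: 85.0
grasp_force: 0.0
```

Run:
```python
from mv import *
from h import *
from bench import get_image
plan(((485,283.5,22),-168))
a,b=get_image("top"),get_image("side")
c=np.hstack([a["img"][130:280,50:250],b["img"][60:210,130:330]])
cv2.imwrite("pics/near1.png",cv2.resize(np.clip(c*1.6,0,255).astype(np.uint8)[:,:,::-1],None,fx=2,fy=2))
```

```text
at [485.2 284.4 110.6] yaw -167.8 j [ 0.82  0.39 -0.31  0.   -0.86 -0.61] F [0.1 0.4 0.5] w 85.0 g 0.0 t 2.35
[485.  283.5  22. ] -168 shift [0.01  0.006 0.886] turn [-0.002  0.001  0.003]
```

View pics/near1.png

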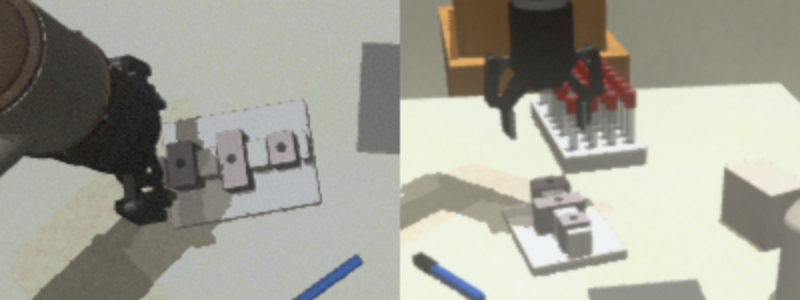

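The open gripper hovers over the left (48 mm) weight, closing along its length. The fingers are in the side crop at about (540,90), with the weight at (550,190) below. I'll descend and grip.

Request:
{"name": "jog_arm", "arguments": {
  "plan": [
    [80,[0.01,0,0.3],[0,0,0]],
    [80,[0.01,0,0.6],[0,0,0]],
    [80,[0.01,0,0.75],[0,0,0]],
    [80,[0.01,0,0.88],[0,0,0]],
    [80,[0.01,0,0.88],[0,0,0]],
    [80,[0.01,0,0.88],[0,0,0]]
  ]
}}

```text
clock: 3.2
position: [485.5, 282.1, 22.1]
ee_rot: [0.777, -0.629, 0.0, -0.001]
contact_force: [0.6, -0.3, 0.1]
gripper_width: 80.0
grasp_force: 0.0
```

Request:
{"name": "jog_arm", "arguments": {
  "plan": [
    [55,[0,0,0],[0,0,0]],
    [50,[0,0,0],[0,0,0]],
    [40,[0,0,0],[0,0,0]],
    [30,[0,0,0],[0,0,0]],
    [30,[0,0,0],[0,0,0]],
    [30,[0,0,0],[0,0,0]],
    [30,[0,0,0],[0,0,0]],
    [30,[0,0,0],[0,0,0]]
  ]
}}

```text
clock: 4.2
position: [485.7, 282.0, 22.2]
ee_rot: [0.777, -0.629, 0.0, -0.001]
contact_force: [-0.4, 0.2, 5.7]
gripper_width: 47.3
grasp_force: 63.1
```

Request:
{"name": "jog_arm", "arguments": {
  "plan": [
    [30,[0,0,-0.1],[0,0,0]],
    [30,[0,0,-0.3],[0,0,0]],
    [30,[0,0,-0.6],[0,0,0]],
    [30,[0,0,-1],[0,0,0]],
    [30,[0,0,-1],[0,0,0]],
    [30,[0,0,-1],[0,0,0]]
  ]
}}

```text
clock: 4.95
position: [483.5, 280.5, 119.6]
ee_rot: [0.777, -0.63, -0.001, 0.002]
contact_force: [-0.6, 0.7, -4.2]
gripper_width: 47.0
grasp_force: 62.8
```

Run:
```python
from mv import *
d=np.load("top0.npz")
from h import *
P=world(d);g=d["img"].astype(int).max(-1)
m=np.zeros(g.shape,bool);m[145:215,222:292]=1
m&=(g<g[230,256]*0.75)
rect(P,m,"mat"); print(g[180,256],g[230,256])
plan(((520,210,122),-150),((548,125,122),-110),((572,42,110),-92.6),((572,42,10),-92.6))
```

```text
mat [228, 151, 54, 57, 2844] c 504.4 42.1 wh 278.6 121.2 a 0.2 z [0.1 2.6 5.1]
66 108
at [483.5 280.5 119.6] yaw -168.0 j [ 0.81  0.38 -0.3  -0.   -0.89 -0.61] F [-0.6  0.7 -4.2] w 47.0 g 62.8 t 4.95
[520. 210. 122.] -150 shift [ 0.765 -0.211 -0.024] turn [ 0.004 -0.    -0.301]
[548. 125. 122.] -110 shift [0.876 0.183 0.   ] turn [ 0.     0.    -0.667]
[572.  42. 110.] -92.6 shift [0.509 0.698 0.12 ] turn [ 0.    0.   -0.29]
[572.  42.  10.] -92.6 shift [0. 0. 1.] turn [0. 0. 0.]
```

Request:
{"name": "jog_arm", "arguments": {
  "plan": [
    [30,[0.38,-0.1,0],[0,0,-0.15]],
    [30,[0.76,-0.21,0],[0,0,-0.3]],
    [30,[0.76,-0.21,0],[0,0,-0.3]],
    [30,[0.76,-0.21,0],[0,0,-0.3]]
  ]
}}

```text
clock: 5.45
position: [520.4, 211.0, 119.5]
ee_rot: [0.866, -0.501, -0.001, 0.002]
contact_force: [0.3, 0.1, -4.4]
gripper_width: 47.3
grasp_force: 62.7
```

Request:
{"name": "jog_arm", "arguments": {
  "plan": [
    [30,[0.2,0.04,0],[0,0,-0.16]],
    [30,[0.4,0.08,0],[0,0,-0.32]],
    [30,[0.6,0.12,0],[0,0,-0.48]],
    [30,[0.87,0.18,0],[0,0,-0.66]],
    [30,[0.87,0.18,0],[0,0,-0.66]],
    [30,[0.87,0.18,0],[0,0,-0.66]]
  ]
}}

```text
clock: 6.2
position: [548.8, 128.0, 120.8]
ee_rot: [0.984, -0.177, -0.0, 0.0]
contact_force: [-0.1, -0.0, -3.6]
gripper_width: 47.0
grasp_force: 62.8
```

Request:
{"name": "jog_arm", "arguments": {
  "plan": [
    [30,[0.2,0.35,0],[0,0,-0.15]],
    [30,[0.51,0.7,0.1],[0,0,-0.29]],
    [30,[0.51,0.7,0.1],[0,0,-0.29]],
    [30,[0.51,0.7,0.1],[0,0,-0.29]]
  ]
}}

```text
clock: 6.7
position: [572.6, 44.6, 111.1]
ee_rot: [1.0, -0.026, -0.0, -0.0]
contact_force: [0.3, 0.8, -3.3]
gripper_width: 47.4
grasp_force: 63.6
```

Run:
```python
from mv import *
plan(((572,42,10),-92.6))
```

```text
at [572.6  44.6 111.1] yaw -93.0 j [ 0.36  0.41 -0.28 -0.   -0.88  1.16] F [ 0.3  0.8 -3.3] w 47.4 g 63.6 t 6.7
[572.  42.  10.] -92.6 shift [-0.004  0.027  1.011] turn [-0.     0.    -0.007]
```

Request:
{"name": "jog_arm", "arguments": {
  "plan": [
    [30,[0,0.03,0.4],[0,0,0]],
    [30,[0,0.03,0.7],[0,0,0]],
    [30,[0,0.03,0.85],[0,0,0]],
    [30,[0,0.03,0.92],[0,0,0]],
    [30,[0,0.03,0.96],[0,0,0]],
    [30,[0,0.03,0.98],[0,0,0]],
    [30,[0,0.03,0.99],[0,0,0]],
    [30,[0,0.03,0.99],[0,0,0]]
  ]
}}

```text
clock: 7.7
position: [572.8, 40.9, 12.7]
ee_rot: [1.0, -0.026, 0.0, -0.0]
contact_force: [-0.5, 0.4, -3.3]
gripper_width: 47.1
grasp_force: 63.5
```

Request:
{"name": "jog_arm", "arguments": {
  "plan": [
    [30,[0,0,0.01],[0,0,0]],
    [30,[0,0,0.02],[0,0,0]],
    [30,[0,0,0.02],[0,0,0]]
  ]
}}

```text
clock: 8.07
position: [572.6, 40.8, 10.3]
ee_rot: [1.0, -0.026, 0.0, 0.0]
contact_force: [0.5, 0.1, -3.9]
gripper_width: 46.9
grasp_force: 63.8
```

Request:
{"name": "jog_arm", "arguments": {
  "plan": [
    [30,[0,0,0.01],[0,0,0]],
    [30,[0,0,0.02],[0,0,0]],
    [30,[0,0,0.02],[0,0,0]]
  ]
}}

```text
clock: 8.45
position: [572.7, 40.8, 10.2]
ee_rot: [1.0, -0.026, 0.0, 0.0]
contact_force: [-3.7, -0.3, 8.4]
gripper_width: 47.2
grasp_force: 65.4
```

Request:
{"name": "jog_arm", "arguments": {
  "plan": [
    [30,[0,0,-0.01],[0,0,0]],
    [52,[0,0,-0.01],[0,0,0]],
    [60,[0,0,-0.01],[0,0,0]],
    [75,[0,0,-0.01],[0,0,0]],
    [75,[0,0,-0.01],[0,0,0]],
    [75,[0,0,-0.01],[0,0,0]]
  ]
}}

```text
clock: 9.2
position: [572.6, 40.9, 9.2]
ee_rot: [1.0, -0.026, 0.0, 0.0]
contact_force: [-0.6, -0.2, 0.2]
gripper_width: 75.3
grasp_force: 0.0
```

Request:
{"name": "jog_arm", "arguments": {
  "plan": [
    [75,[0,0,-0.2],[0,0,0]],
    [75,[0,0,-0.5],[0,0,0]],
    [75,[0,0,-0.9],[0,0,0]],
    [75,[0,0,-0.9],[0,0,0]],
    [75,[0,0,-0.9],[0,0,0]]
  ]
}}

```text
clock: 9.82
position: [572.0, 40.8, 98.9]
ee_rot: [1.0, -0.026, -0.0, -0.0]
contact_force: [-0.5, -0.4, -0.8]
gripper_width: 74.8
grasp_force: 0.0
```

Run:
```python
from mv import *
from h import *
from bench import get_image
for n in ("side","top"):
    d=get_image(n);P=world(d);Z=P[...,2]
    rect(P,(abs(P[...,0]-572)<50)&(abs(P[...,1]-41)<50)&(Z>39)&(Z<49),n)
    if n=="side": cv2.imwrite("pics/mat1.png",cv2.resize(np.clip(d["img"][90:290,150:400]*1.6,0,255).astype(np.uint8)[:,:,::-1],None,fx=2,fy=2))
plan(((572,41,100),-48),((572,41,100),-2.6))
```

```text
side [245, 196, 15, 13, 168] c 568.8 39.3 wh 48.4 27.6 a 87.0 z [40.4 42.1 43.5]
top [245, 172, 23, 14, 268] c 568.8 40.4 wh 48.0 28.5 a 87.7 z [40.2 42.6 45. ]
at [571.7  40.6  98.1] yaw -93.0 j [ 0.35  0.43 -0.29 -0.   -0.85  1.17] F [-0.2  0.4 -1. ] w 74.9 g 0.0 t 9.925
[572.  41. 100.] -48 shift [ 0.003 -0.004 -0.019] turn [-0.     0.003 -0.75 ]
[572.  41. 100.] -2.6 shift [0. 0. 0.] turn [ 0.     0.    -0.757]
```

View pics/mat1.png

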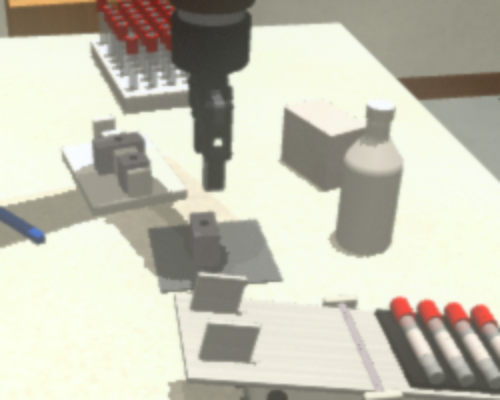

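The weight stands upright on the mat at about (205,240) in the crop and has been released. Centre is (568.8, 40). For the second grip I'll turn the other way, to stay within joint 6's range.

Request:
{"name": "jog_arm", "arguments": {
  "plan": [
    [65,[0,0,0],[0,0,0.15]],
    [65,[0,0,0],[0,0,0.3]],
    [65,[0,0,0],[0,0,0.45]],
    [65,[0,0,0],[0,0,0.6]],
    [65,[0,0,0],[0,0,0.75]],
    [65,[0,0,0],[0,0,0.75]],
    [65,[0,0,0],[0,0,0.75]]
  ]
}}

```text
clock: 10.8
position: [572.2, 40.8, 98.6]
ee_rot: [0.914, -0.406, -0.001, 0.0]
contact_force: [0.3, -0.3, -0.2]
gripper_width: 65.0
grasp_force: 0.0
```

Request:
{"name": "jog_arm", "arguments": {
  "plan": [
    [65,[0,0,0],[0,0,0.15]],
    [65,[0,0,0],[0,0,0.3]],
    [65,[0,0,0],[0,0,0.45]],
    [65,[0,0,0],[0,0,0.6]],
    [65,[0,0,0],[0,0,0.745]],
    [65,[0,0,0],[0,0,0.745]],
    [65,[0,0,0],[0,0,0.745]]
  ]
}}

```text
clock: 11.68
position: [572.5, 40.8, 99.2]
ee_rot: [-0.691, 0.722, 0.0, -0.0]
contact_force: [0.3, 0.5, 0.0]
gripper_width: 65.1
grasp_force: 0.0
```

Run:
```python
from mv import *
plan(((568.8,40,12),177.4))
```

```text
at [572.5  40.8  99.2] yaw 177.5 j [ 0.35  0.43 -0.29  0.   -0.85 -0.4 ] F [0.3 0.5 0. ] w 65.1 g 0.0 t 11.675
[568.8  40.   12. ] 177.4 shift [0.01  0.036 0.872] turn [ 0.    -0.     0.001]
```

Request:
{"name": "jog_arm", "arguments": {
  "plan": [
    [60,[0,0.02,0.4],[0,0,0]],
    [60,[0,0.02,0.7],[0,0,0]],
    [60,[0,0.02,0.87],[0,0,0]],
    [60,[0,0.02,0.87],[0,0,0]],
    [60,[0,0.02,0.87],[0,0,0]]
  ]
}}

```text
clock: 12.3
position: [571.6, 41.2, 13.3]
ee_rot: [-0.691, 0.723, -0.001, 0.001]
contact_force: [0.6, 0.8, 0.5]
gripper_width: 59.8
grasp_force: 0.0
```

Request:
{"name": "jog_arm", "arguments": {
  "plan": [
    [45,[0,0,0],[0,0,0]],
    [35,[0,0,0],[0,0,0]],
    [30,[0,0,0],[0,0,0]],
    [25,[0,0,0],[0,0,0]],
    [15,[0,0,0],[0,0,0]],
    [10,[0,0,0],[0,0,0]],
    [10,[0,0,0],[0,0,0]],
    [10,[0,0,0],[0,0,0]],
    [10,[0,0,0],[0,0,0]]
  ]
}}

```text
clock: 13.42
position: [570.3, 40.9, 12.8]
ee_rot: [-0.69, 0.723, 0.0, -0.0]
contact_force: [-3.0, 0.2, 5.4]
gripper_width: 27.1
grasp_force: 60.4
```

Request:
{"name": "jog_arm", "arguments": {
  "plan": [
    [10,[0,0,-0.1],[0,0,0]],
    [10,[0,0,-0.4],[0,0,0]],
    [10,[0,0,-1],[0,0,0]],
    [10,[0,0,-1],[0,0,0]],
    [10,[0,0,-1],[0,0,0]]
  ]
}}

```text
clock: 14.05
position: [569.5, 40.8, 111.5]
ee_rot: [-0.69, 0.724, 0.001, -0.001]
contact_force: [0.1, 0.0, -5.7]
gripper_width: 27.3
grasp_force: 60.3
```

Run:
```python
from mv import *
plan(((565,-45,170),177.4),((555,-130,170),177.4),((545,-196,170),177.4),((537,-196,110),177.4))
```

```text
at [569.5  40.8 111.5] yaw 177.3 j [ 0.35  0.41 -0.28 -0.   -0.88 -0.4 ] F [ 0.1  0.  -5.7] w 27.3 g 60.3 t 14.05
[565. -45. 170.] 177.4 shift [ 0.859  0.005 -0.585] turn [ 0.002  0.    -0.002]
[ 555. -130.  170.] 177.4 shift [0.854 0.061 0.   ] turn [0. 0. 0.]
[ 545. -196.  170.] 177.4 shift [0.664 0.07  0.   ] turn [0. 0. 0.]
[ 537. -196.  110.] 177.4 shift [0.004 0.08  0.6  ] turn [0. 0. 0.]
```

Request:
{"name": "jog_arm", "arguments": {
  "plan": [
    [10,[0.3,0,-0.4],[0,0,0]],
    [10,[0.86,0,-0.6],[0,0,0]],
    [10,[0.86,0,-0.6],[0,0,0]],
    [10,[0.86,0,-0.6],[0,0,0]]
  ]
}}

```text
clock: 14.55
position: [565.2, -45.2, 170.1]
ee_rot: [-0.69, 0.724, 0.002, -0.002]
contact_force: [0.7, 0.7, -4.4]
gripper_width: 26.8
grasp_force: 60.6
```

Request:
{"name": "jog_arm", "arguments": {
  "plan": [
    [10,[0.43,0.03,0],[0,0,0]],
    [10,[0.85,0.06,0],[0,0,0]],
    [10,[0.85,0.06,0],[0,0,0]],
    [10,[0.85,0.06,0],[0,0,0]]
  ]
}}

```text
clock: 15.05
position: [556.1, -128.7, 170.8]
ee_rot: [-0.691, 0.723, 0.001, -0.001]
contact_force: [-0.6, -0.3, -4.6]
gripper_width: 27.0
grasp_force: 60.4
```

Request:
{"name": "jog_arm", "arguments": {
  "plan": [
    [10,[0.33,0.03,0],[0,0,0]],
    [10,[0.67,0.07,0],[0,0,0]],
    [10,[0.67,0.07,0],[0,0,0]],
    [10,[0.67,0.07,0],[0,0,0]],
    [10,[0.67,0.07,0],[0,0,0]]
  ]
}}

```text
clock: 15.68
position: [546.8, -194.9, 172.2]
ee_rot: [-0.691, 0.723, 0.0, 0.0]
contact_force: [1.0, 0.6, -4.5]
gripper_width: 27.2
grasp_force: 60.4
```

Run:
```python
from mv import *
from h import *
from bench import get_image
plan(((545,-196,170),177.4),((537,-196,110),177.4))
for n in ("side","top"):
    d=get_image(n);P=world(d);Z=P[...,2]
    near=(abs(P[...,0]-542)<45)&(abs(P[...,1]+196)<50)
    rect(P,near&(Z>105)&(Z<134),n+" cheeks"); rect(P,near&(Z>154)&(Z<202),n+" held")
    if n=="side": cv2.imwrite("pics/cr1.png",cv2.resize(np.clip(d["img"][150:330,180:410]*1.6,0,255).astype(np.uint8)[:,:,::-1],None,fx=3,fy=3))
```

```text
at [ 546.8 -194.9  172.2] yaw 177.4 j [-0.06  0.36 -0.19 -0.   -1.02  0.02] F [ 1.   0.6 -4.5] w 27.2 g 60.4 t 15.675
[ 545. -196.  170.] 177.4 shift [0.012 0.017 0.022] turn [0. 0. 0.]
[ 537. -196.  110.] 177.4 shift [0.004 0.08  0.6  ] turn [0. 0. 0.]
side cheeks [246, 226, 28, 15, 284] c 543.9 -168.7 wh 5.7 43.2 a 85.8 z [106.5 116.4 129. ]
side cheeks [250, 250, 31, 16, 362] c 541.0 -226.3 wh 5.7 44.3 a 87.0 z [106.3 117.9 128.8]
side held [248, 189, 39, 41, 1034] c 548.1 -198.2 wh 50.0 50.0 a 35.2 z [166.3 191.7 201.7]
top held [378, 160, 11, 12, 33] c 560.4 -189.8 wh 16.2 19.6 a 49.6 z [189.7 201.2 201.9]
```

View pics/cr1.png

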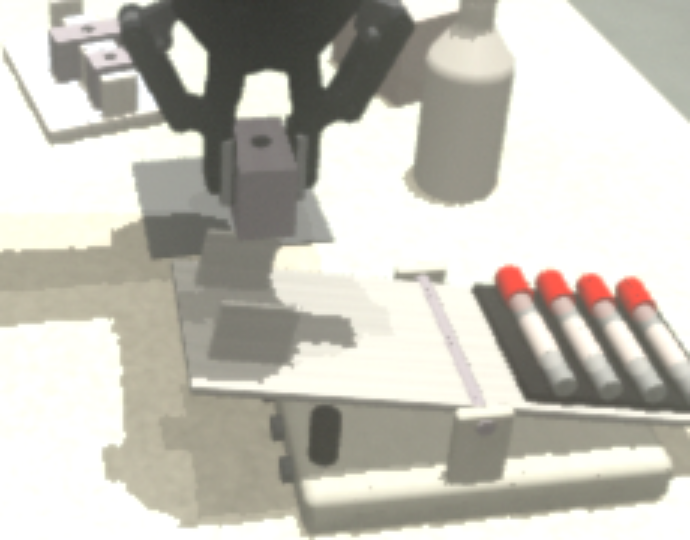

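The weight is held across the pads above the cradle. Its near end face is at about (265,200) in the crop, and the cheeks are at (235,258) and (253,330). I'll compare them in the side view alone.

Run:
```python
from h import *
from bench import get_image
d=get_image("side");P=world(d)
def b(n,u0,u1,v0,v1):
    q=P[v0:v1,u0:u1].reshape(-1,3);print(n,np.median(q,0).round(1),q.std(0).round(1),np.percentile(q[:,0],[5,95]).round(1))
b("face",261,276,209,226)
b("far cheek inner",250,268,230,243)
b("near cheek outer",256,275,255,268)
b("floor",270,285,240,247)
```

```text
face [ 544.8 -219.6  183.5] [6.1 0.8 8.4] [535.3 554.5]
far cheek inner [ 542.4 -169.3  111.7] [8.4 0.9 7.6] [528.9 555.7]
near cheek outer [ 540.9 -227.3  110.1] [10.3 27.4 25.7] [528.  554.1]
floor [ 576.4 -158.1   84.6] [16.3 51.4 42.1] [564.  588.3]
```

Request:
{"name": "jog_arm", "arguments": {
  "plan": [
    [10,[0.01,0.1,0.1],[0,0,0]],
    [10,[0.01,0.1,0.2],[0,0,0]],
    [10,[0.01,0.1,0.3],[0,0,0]],
    [10,[0.01,0.1,0.4],[0,0,0]],
    [10,[0.01,0.1,0.5],[0,0,0]],
    [10,[0.01,0.1,0.6],[0,0,0]],
    [10,[0.01,0.1,0.63],[0,0,0]],
    [10,[0.01,0.1,0.63],[0,0,0]]
  ]
}}

```text
clock: 16.82
position: [536.5, -196.8, 109.2]
ee_rot: [-0.69, 0.723, 0.0, -0.0]
contact_force: [-0.5, 0.1, -3.7]
gripper_width: 26.9
grasp_force: 60.5
```

Run:
```python
from mv import *
plan(((536.5,-195.5,78.5),177.4))
from bench import get_image
import cv2
d=get_image("side"); cv2.imwrite("pics/cr2.png",cv2.resize(np.clip(d["img"][180:320,220:400]*1.6,0,255).astype(np.uint8)[:,:,::-1],None,fx=4,fy=4))
```

```text
at [ 536.5 -196.8  109.2] yaw 177.3 j [-0.07  0.41 -0.29  0.   -0.87  0.02] F [-0.5  0.1 -3.7] w 26.9 g 60.5 t 16.825
[ 536.5 -195.5   78.5] 177.4 shift [-0.013  0.     0.307] turn [ 0.    -0.    -0.001]
```

View pics/cr2.png

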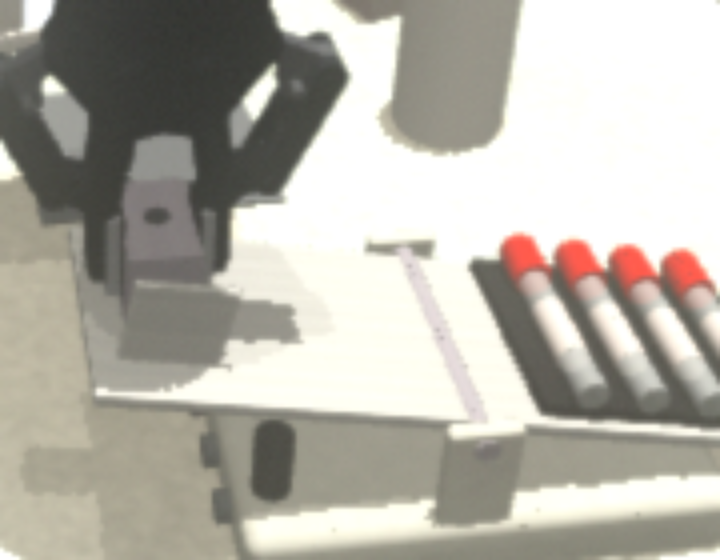

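The weight is between the cheeks, just above the tilted floor. Now I'll press down gradually.

Request:
{"name": "jog_arm", "arguments": {
  "plan": [
    [10,[-0.01,0,0.02],[0,0,0]],
    [10,[-0.01,0,0.05],[0,0,0]],
    [10,[-0.01,0,0.08],[0,0,0]],
    [10,[-0.01,0,0.11],[0,0,0]],
    [10,[-0.01,0,0.14],[0,0,0]],
    [10,[-0.01,0,0.17],[0,0,0]],
    [10,[-0.01,0,0.2],[0,0,0]],
    [10,[-0.01,0,0.2],[0,0,0]]
  ]
}}

```text
clock: 17.88
position: [536.4, -195.7, 88.8]
ee_rot: [-0.69, 0.724, 0.0, -0.0]
contact_force: [-0.7, 0.5, -2.2]
gripper_width: 27.2
grasp_force: 60.9
```

Request:
{"name": "jog_arm", "arguments": {
  "plan": [
    [10,[0,0,0.02],[0,0,0]],
    [10,[0,0,0.04],[0,0,0]],
    [10,[0,0,0.06],[0,0,0]],
    [10,[0,0,0.07],[0,0,0]],
    [10,[0,0,0.08],[0,0,0]],
    [10,[0,0,0.08],[0,0,0]]
  ]
}}

```text
clock: 18.62
position: [536.6, -195.7, 81.1]
ee_rot: [-0.69, 0.723, -0.0, 0.0]
contact_force: [-1.1, 0.0, -1.0]
gripper_width: 27.2
grasp_force: 61.0
```

Request:
{"name": "jog_arm", "arguments": {
  "plan": [
    [10,[0,0,0.01],[0,0,0]],
    [10,[0,0,0.02],[0,0,0]],
    [10,[0,0,0.03],[0,0,0]],
    [10,[0,0,0.03],[0,0,0]]
  ]
}}

```text
clock: 19.12
position: [536.6, -195.7, 78.6]
ee_rot: [-0.69, 0.723, -0.0, 0.0]
contact_force: [-2.4, 1.0, 2.5]
gripper_width: 27.1
grasp_force: 61.5
```

Request:
{"name": "jog_arm", "arguments": {
  "plan": [
    [10,[0,0,0.01],[0,0,0]],
    [10,[0,0,0.02],[0,0,0]],
    [10,[0,0,0.02],[0,0,0]]
  ]
}}

```text
clock: 19.5
position: [536.6, -195.7, 78.3]
ee_rot: [-0.691, 0.723, -0.0, 0.0]
contact_force: [-6.6, 2.1, 10.5]
gripper_width: 27.3
grasp_force: 62.8
```

```bash
cat > lev.py <<'E'
from h import *
from mv import plan
from bench import get_image
plan()
d=get_image("side");P=world(d);x,y,z=np.moveaxis(P,-1,0)
m=(x>570)&(x<690)&(y>-235)&(y<-180)&(z>55)&(z<100)
A=np.c_[x[m],y[m],np.ones(m.sum())];print("slopes",np.linalg.lstsq(A,z[m],rcond=None)[0].round(4))
cv2.imwrite("pics/lev.png",cv2.resize(np.clip(d["img"][180:320,220:400]*1.6,0,255).astype(np.uint8)[:,:,::-1],None,fx=4,fy=4))
E
python3 lev.py
```

```text
at [ 536.6 -195.7   78.3] yaw 177.4 j [-0.07  0.45 -0.32  0.   -0.8   0.02] F [-6.6  2.1 10.5] w 27.3 g 62.8 t 19.5
slopes [ 2.47000e-02 -3.50000e-03  5.21169e+01]
```

Request:
{"name": "jog_arm", "arguments": {
  "plan": [
    [10,[0,0,0.01],[0,0,0]],
    [10,[0,0,0.015],[0,0,0]],
    [10,[0,0,0.015],[0,0,0]]
  ]
}}

```text
clock: 19.92
position: [536.6, -195.7, 78.0]
ee_rot: [-0.691, 0.723, -0.001, 0.0]
contact_force: [-8.6, 4.5, 18.1]
gripper_width: 27.2
grasp_force: 63.7
```

Request:
{"name": "jog_arm", "arguments": {
  "plan": [
    [30,[0,0,0],[0,0,0]],
    [38,[0,0,0],[0,0,0]],
    [44,[0,0,0],[0,0,0]],
    [44,[0,0,0],[0,0,0]],
    [44,[0,0,0],[0,0,0]],
    [44,[0,0,0],[0,0,0]]
  ]
}}

```text
clock: 20.68
position: [536.5, -195.7, 74.7]
ee_rot: [-0.69, 0.723, 0.0, 0.0]
contact_force: [0.5, 0.7, -1.0]
gripper_width: 43.7
grasp_force: 0.0
```

Request:
{"name": "jog_arm", "arguments": {
  "plan": [
    [44,[0,0,-0.1],[0,0,0]],
    [44,[0,0,-0.4],[0,0,0]],
    [44,[0,0,-0.9],[0,0,0]],
    [44,[0,0,-1],[0,0,0]],
    [44,[0,0,-1],[0,0,0]],
    [44,[0,0,-1],[0,0,0]],
    [44,[0,0,-1],[0,0,0]],
    [44,[0,0,-1],[0,0,0]]
  ]
}}

```text
clock: 21.68
position: [536.1, -195.7, 173.9]
ee_rot: [-0.69, 0.723, 0.001, -0.001]
contact_force: [-0.1, -0.1, -0.8]
gripper_width: 44.5
grasp_force: 0.0
```

```bash
python3 lev.py
```

```text
at [ 536.1 -195.7  173.9] yaw 177.3 j [-0.07  0.34 -0.21 -0.   -1.02  0.02] F [-0.1 -0.1 -0.8] w 44.5 g 0.0 t 21.675
slopes [ 2.17000e-02 -1.70000e-03  5.44734e+01]
```

View pics/lev.png

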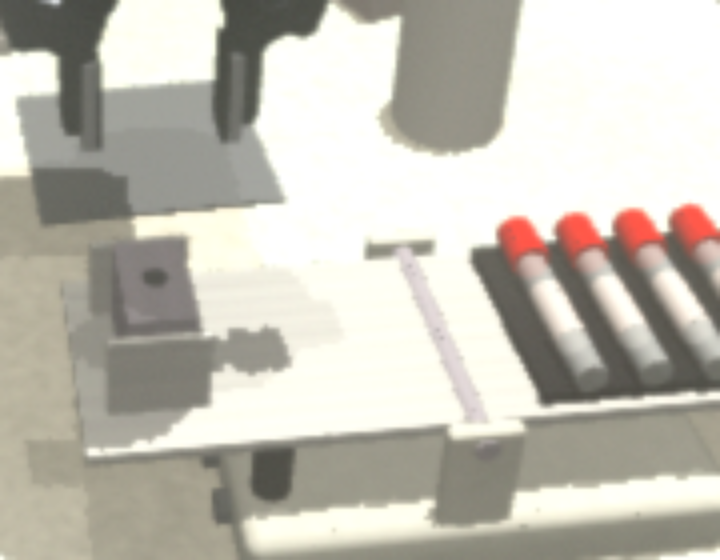

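The weight sits between the cheeks at about (155,280) in the crop, the plate lies level on its stop, and the gripper is clear. I'll do one check of the weight and the other items, and hand in if it's good.

Run:
```python
from h import *
from bench import *
d=get_image("side");P=world(d);x,y,z=np.moveaxis(P,-1,0)
rect(P,(abs(x-537)<30)&(abs(y+196)<40)&(z>103)&(z<116),"weight top")
m=(x>560)&(x<630)&(y>-235)&(y<-190)&(z>50)&(z<90)
print("plate slope",np.polyfit(x[m],z[m],1).round(4))
rect(P,(x>400)&(x<600)&(y>100)&(y<330)&(z>53)&(z<62),"others")
rect(P,(x>300)&(x<410)&(y>80)&(y<220)&(z>9)&(z<30),"marker")
d0=np.load("side0.npz")["img"].astype(int)
print("bottle/carton diff",abs(d0-d["img"])[135:215,290:355].mean())
w=(abs(x-537)<12)&(abs(y+196)<20)&(z>100)&(z<118)
print("top slope",np.linalg.lstsq(np.c_[x[w],y[w],np.ones(w.sum())],z[w],rcond=None)[0].round(3))
```

```text
weight top [243, 239, 30, 27, 464] c 535.3 -196.9 wh 62.8 36.9 a 88.5 z [103.7 107.7 109. ]
plate slope [5.00000e-04 6.76479e+01]
others [196, 157, 15, 8, 75] c 480.1 227.1 wh 37.6 28.6 a 9.0 z [53.2 54.3 55.4]
marker [136, 186, 37, 23, 169] c 355.8 142.6 wh 14.8 130.4 a 38.1 z [ 9.6 11.5 13.1]
bottle/carton diff 21.679423076923076
top slope [-1.10000e-02 -1.00000e-03  1.13557e+02]
```

```bash
python3 -c "
from bench import *
print(job_done())"
```

```text
the job is handed in; nothing more can be done
None
```

The 48 mm weight was stood on the mat, regripped the other way, set flat between the cradle cheeks and pressed; the platform still measured level after release, and I handed the job in at about 22 s. The arm never went near the other two weights, the bottle, the carton or the marker, but the gripper blocked part of the last view, so I only confirmed the marker and part of the long weight.

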